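# Clamp the battery pack in its caddy with the hold-down lever

## Task

On the grey battery caddy, swing the red-handled hold-down lever up almost to its upper stop, push the battery pack along the caddy until it is fully home against the back, then lower the lever until its sprung rubber pad bears firmly on top of the pack and leave it holding there. Press only until the pad's spring is partly squeezed, not hard enough to bottom it, and leave everything else on the shelf where it is.

Things in the scene. Friction and masses are not known exactly. Their poses are not given: they have to be found in the camera images.
- caddy: Grey battery caddy, screwed to the shelf. Origin at shelf level, +x along it to its back (about the robot's left; its front faces right), z up. In its frame, mm: deck 140 wide, x -145 to 125, top at z 20; two guide rails 70 apart inside, 8 thick, up to z 45, x -142 to 82; back block with face at x 85, 90 wide, up to z 90, two cheeks on it up to z 165 hold the lever's pivot.
- arch_mid (a point): Middle of the top bar of the caddy's steel carry arch, at x -25, z 260 mm in its frame; bar 12 mm diameter, along y, on posts at y -62 and +62. It stands right above the lever's red end, so a vertical tool cannot grip it: come in under the bar from the front (-x side), tool leaning back about 40 degrees, fingers pointing forward and down.
- back_stop (a point): Point on the face of the caddy's back block, at (85, 0, 50) mm in the caddy's frame. The pack is fully home when its back end touches this face.
- lever: Hold-down lever. Origin on its pivot, (95, 0, 150) mm in the caddy's frame; pivot axis parallel to the caddy's y. Its own -x runs along it to the free end. Level when its axes match the caddy's; swings from 0.25 rad below to 0.55 rad above level (stops), starts 0.16 to 0.24 below. Stiff pivot, stays where left: at its red end about 6 N moves it down, 8.5 N up.
- lever_tip (a point): Middle of the lever's red plastic end piece, 135 mm from the pivot. The piece is 50 mm long (102 to 152 mm from the pivot), 20 mm wide (along the caddy's y), 16 mm thick. Pinched across its width it can turn between the pads while the hand follows the arc without turning.
- stem_root (a point): Point on the lever 75 mm from the pivot. A threaded stem goes down from here with a 26 mm rubber pad on a spring (3.5 N/mm, 6 mm travel, bottoms at 21 N). The stem's setting is not reported: at level the pad's underside is 67 to 83 mm below the pivot. Force down on lever_tip: about 6 N while the pad is free, 8.5 N when it bears with 4 N, 11.5 N with 9 N, 17 N near bottoming.
- battery: Loose black battery pack, yellow flanks, 100 x 64 x 55 mm (x, y, z), 0.3 to 0.65 kg. Origin: centre of its underside; x towards the caddy's back. It stands on the deck between the rails (3 mm play each side), 88 to 110 mm short of home, in front of the lowered pad, which blocks its way. Fully home: origin at x 35, z 20 mm in the caddy's frame, top at z 75.
- tin: Red first aid tin with white cross, 134 x 194 x 76 mm. Origin under its centre. Bystander, leave alone.
- torch: Aluminium torch standing on its head, 52 mm diameter at the foot, 140 mm tall. Origin under its centre. Bystander.
- doorstop: Orange ribbed wedge doorstop, 120 x 45 x 36 mm. Origin under its centre. Bystander.
- jar: Glass jar of washers with blue cap, 66 mm diameter, 101 mm tall. Origin under its centre. Bystander.
- wrench: Steel wrench lying flat, 160 mm long along its x. Bystander.
- mug: Blue mug, 80 mm diameter, 90 mm tall, handle at its +y. Origin under its centre. Bystander.
- tape: Yellow tape measure, 70 x 35 x 65 mm. Origin under its centre. Bystander.
Not all that is in view belongs to the job. What is shaped like the battery but green is not meant.

How it is judged:
On the way, in this order (a step that is already met when the one before it is completed fails the run):
1. the lever is swung up, at least 0.40 rad above level (z of lever_tip in the frame of caddy above 0.2025 m), for 0.1 s.
2. with the lever still up, the pack is home: within 6 mm of the back block (x of battery in the frame of caddy above 0.029 m and z of lever_tip in the frame of caddy above 0.185 m), for 0.2 s.
3. the lever is lowered so that its pad bears on the pack with more than 4 N (x of battery in the frame of caddy above 0.029 m and contact force between lever and battery above 4 N), for 0.2 s.
At the end, for the whole second after the job is handed in: The pack stands on the deck, within 6 mm of the back block, at rest, and the lever's pad bears on it with 4 to 18 N by itself (all of step 3 and contact force between lever and battery below 18 N and linear speed of battery below 0.02 m/s and z of battery in the frame of caddy below 0.024 m); the robot touches nothing.
It fails at once if the pad is bottomed: the lever presses on the pack with more than 22 N (contact force between lever and battery above 22 N).
It fails at once if another thing on the shelf (tin, torch, doorstop, jar, wrench, mug, tape) is moved by more than 30 mm (distance of any of tin, torch, doorstop, jar, wrench, mug, tape from where it was at the start of the episode above 0.03 m).
It also fails if it takes over 72 s, if anything falls off the work surface, if the arm or the gripper's body presses on something with over 40 N, if the wrist force passes 120 N, or if a joint passes its speed limit or range.

## Robot

A 6-joint arm with a two-finger parallel gripper is mounted at the origin on the work surface. World frame = base frame: x ahead of the robot, y to its left, z up, the work surface at z = 0. Lengths are in m, angles in rad, forces in N, time in s.
With the tool pointing down it reaches from about 0.35 to 1 m from the base axis. Payload 7.1 kg.
Tool frame: the origin (TCP) lies at the very end of the fingers, on their centre line; the grasp point (between the pads) lies 19 mm behind it; z points along the fingers, y is the line along which they close (so a half turn about z gives the same grasp; the last joint's range is limited). The gripper opens to 85 mm and grips with 20 to 120 N. Pads are 22 mm wide; open, the fingers measure 114 mm over their backs; the gripper's body (76 mm by 85 mm) begins 54 mm behind the grasp point. The pads swing forward as they close: fully open they stand 13 mm farther back than shut.
Start: joints at [-1.138, 0.423, 1.63, -0, 1.089, -0.019], TCP at [0.273, -0.562, 0.231] pointing down, gripper open.
Joint ranges: [-3, 3], [-0.9, 2.11], [0.09, 2.58], [-1.31, 4.45], [0.11, 2.69], [-2.54, 2.54]. Speed limits (rad/s): [2.39, 2.39, 3.01, 3.14, 3.14, 3.14].

## Interface

Orientations are given as a rotation vector (axis times angle).
In Python, from plant import manip, gripper_to, planner, capture, get_calibration, order, status gives the robot as it stands. The module is installed in compiled form; this text tells all that it offers. Calls block until the motion is done:
- manip.move_ptp(position, orientation): joint-space move of the TCP to a pose.
- manip.move_l(position, ori=None, velocity=0.15): straight line of the TCP; ori=None keeps the orientation; velocity is the mean speed in m/s.
- manip.move_joints(angles): joint-space move.
- gripper_to(opening): finger opening in m; the grip force is fixed at half the most; returns when the fingers have stopped.
- manip.wait(seconds).
- planner.solve_ik(position, orientation): joint angles nearest the present ones, or None.
- capture(name): name is "side" or "top" or "wrist"; returns the picture (384x512x3 uint8, red, green, blue); there is no depth.
- get_calibration(name): a dict with "fov_y" (degrees; the focal length in pixels is half the picture's height over the tangent of half this angle, whatever the lens; pixels are square), "cx", "cy" (the principal point, pixels), "R" (3x3) and "t" (3): a world point X has camera coordinates R X + t; the wrist camera has in their place "tool_from_camera" (4x4, takes a point from camera to tool coordinates, whose origin is the TCP and whose axes are the flange's). Camera axes: x right, y down, z forward; pixel columns grow to the right and rows downward; lengths in m; the calibration is good to about 2 mm. A picture is of the moment at which its call begins: read the wrist's pose just before it. get_calibration takes no time and is no camera call.
A pose or a line that the arm cannot do raises manip.IKError and nothing moves.
- order.sign_off(): hands the job in; it is judged then, once.
Readings, each from a call of its own:
- status.read_time_s(): time.
- status.read_q(): joint angles.
- status.read_joint_velocities(): joint speeds.
- status.read_tau(): joint torques, N m.
- status.read_ee_pos(): TCP position.
- status.read_tool_rot(): TCP orientation.
- status.read_contact_force(): force on the tool from outside, world axes, zero at the start.
- status.read_wrist_torque(): the same for the moment, N m.
- status.read_width(): finger opening in m.
- status.read_finger_force(): force on a finger pad.
Only numpy, scipy, OpenCV 4.12 (cv2) and the standard library are available. Lean on these libraries where they do the work, as an engineer would, in place of code of your own. Each camera call takes 0.05 s, during which the arm holds its last target. There are 200 camera calls.

## Working session

There is one attempt and no reset: what is moved stays moved. The work goes in short steps, each a Python script; the robot and the scene stay as the last script left them, time stands still between calls to the robot, and variables do not carry over. Pictures are saved under pics/ and viewed, at most 10 in all, crops included, and the job is handed in when it is done.

```bash
mkdir -p pics; python3 - <<'E'
from plant import *
import cv2,numpy as np
for n in("side","top"):
    im=capture(n); cv2.imwrite(f"pics/{n}0.png",im[:,:,::-1]); c=get_calibration(n)
    print(n,c["fov_y"],c["cx"],c["cy"],np.round(np.array(c["R"]),3).tolist(),np.round(c["t"],3), -np.array(c["R"]).T@c["t"])
print(get_calibration("wrist"),status.read_tool_rot(),status.read_time_s(),status.read_width())
E
```

```text
side 55.32911837420837 258.38366471123027 194.6461056468191 [[0.995, -0.103, 0.006], [-0.057, -0.602, -0.797], [0.086, 0.792, -0.605]] [-0.556  0.219  0.91 ] [ 0.48722    -0.6460829   0.72778193]
top 51.09547967281175 253.9644820901174 191.79499017043435 [[-0.008, -1.0, 0.018], [-0.984, 0.004, -0.179], [0.178, -0.019, -0.984]] [0.065 0.572 1.27 ] [0.3363837  0.08658013 1.35052222]
{'fov_y': 67.96279743431946, 'cx': 253.70190539075105, 'cy': 186.31380596592282, 'tool_from_camera': array([[-1.68395144e-04, -9.46271200e-01, -3.23374067e-01,
         8.33173712e-02],
       [ 9.99999986e-01, -1.52957016e-04, -7.31546699e-05,
        -3.41803448e-04],
       [ 1.97618251e-05, -3.23374075e-01,  9.46271212e-01,
        -1.41990027e-01],
       [ 0.00000000e+00,  0.00000000e+00,  0.00000000e+00,
         1.00000000e+00]])} [-3.06047853e+00 -7.03283040e-01  4.32952106e-04] 0.1 0.08522135441785272
```

View pics/top0.png

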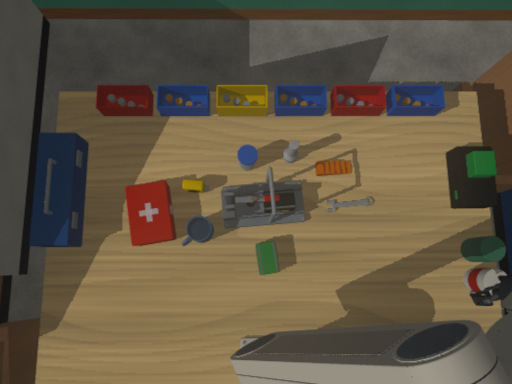

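View pics/side0.png

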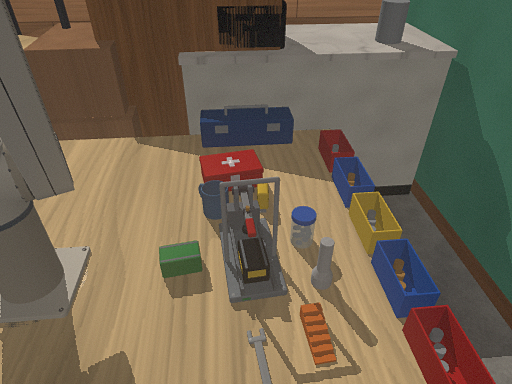

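The top view shows the caddy centred near pixel (263,205), with its back to the left (world +y) and a slight yaw. The side view shows the arch at about (250,182), the red lever end at (250,225) and the battery at (255,260). I'll enlarge both.

```bash
python3 - <<'E'
import cv2,numpy as np
t=cv2.imread("pics/top0.png")[170:240,210:315]; s=cv2.imread("pics/side0.png")[170:305,205:300]
t=cv2.resize(t,None,fx=7,fy=7,interpolation=cv2.INTER_CUBIC); s=cv2.resize(s,None,fx=4.4,fy=4.4,interpolation=cv2.INTER_CUBIC)
cv2.imwrite("pics/t1.png",t);cv2.imwrite("pics/s1.png",s)
E
```

```text
(no output)
```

View pics/t1.png

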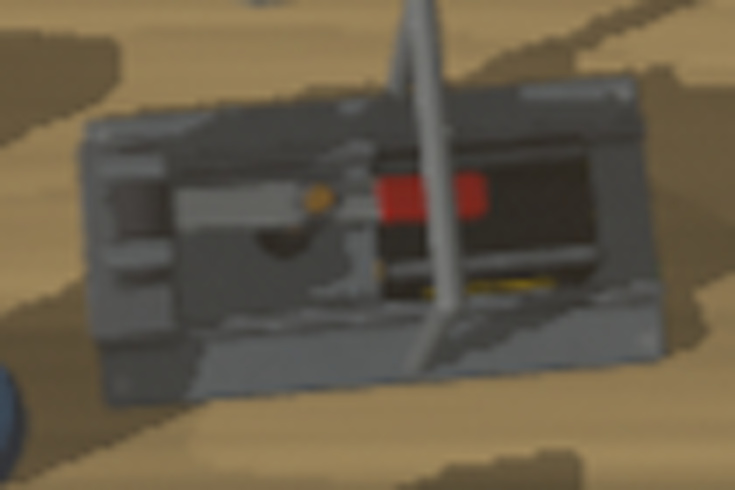

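View pics/s1.png

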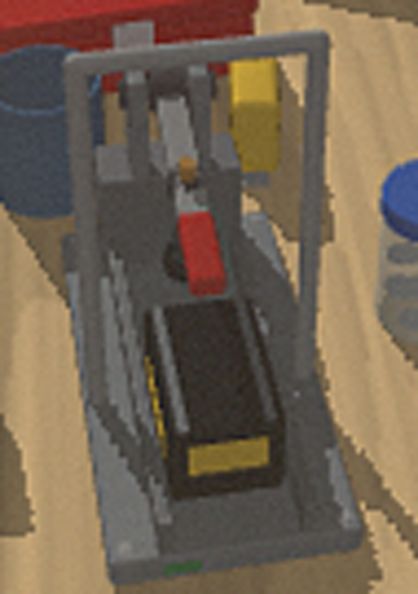

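The top crop shows deck corners at about (85,125), (635,78), (662,358) and (108,405), and the red end spans x 376-487 at y 197. The side crop shows arch bar ends at about (72,60) and (322,40), the red end centred near (203,252), and the front deck corners at (110,555) and (360,525). Next I'll cast rays through these.

```bash
cat > h.py <<'E'
from plant import *
import numpy as np, cv2
from scipy.spatial.transform import Rotation as Ro
def ray(n,px):
    c=get_calibration(n);f=192/np.tan(np.radians(c["fov_y"]/2));R=np.array(c["R"])
    d=R.T@np.array([(px[0]-c["cx"])/f,(px[1]-c["cy"])/f,1]);return -R.T@c["t"],d
def plane(n,px,z):
    o,d=ray(n,px);return o+d*(z-o[2])/d[2]
def tri(a,b):
    A=np.zeros((3,3));y=np.zeros(3)
    for o,d in(a,b):
        d=d/np.linalg.norm(d);P=np.eye(3)-np.outer(d,d);A+=P;y+=P@o
    X=np.linalg.solve(A,y);return X,[np.linalg.norm(np.cross(X-o,d/np.linalg.norm(d))) for o,d in(a,b)]
T=lambda x,y:(210+(x+.5)/7-.5,170+(y+.5)/7-.5)
S=lambda x,y:(205+(x+.5)/4.4-.5,170+(y+.5)/4.4-.5)
E
cat > m.py <<'E'
from h import *
np.set_printoptions(precision=4,suppress=True)
loc=np.array([[125,70],[-145,70],[-145,-70],[125,-70]])/1e3
# caddy +x = world +y ; caddy +y = world -x
pix=[(108,405),(662,358),(635,78),(85,125)]
W=np.array([plane("top",T(*p),.02)[:2] for p in pix])
def fit(L,W):
    a=L-L.mean(0);b=W-W.mean(0)
    th=np.arctan2((a[:,0]*b[:,1]-a[:,1]*b[:,0]).sum(),(a*b).sum());R=np.array([[np.cos(th),-np.sin(th)],[np.sin(th),np.cos(th)]])
    t=W.mean(0)-R@L.mean(0);return th,t,(L@R.T+t-W)
th,t,res=fit(loc,W);print("top",th,t,res*1e3)
F=[plane("side",S(*p),.02)[:2] for p in [(110,555),(360,525)]]
A=[plane("side",S(*p),.26)[:2] for p in [(72,60),(322,40)]]
print("sidefront",F,"arch",A)
L=np.array([[-145,70],[-145,-70],[-25,62],[-25,-62]])/1e3
th2,t2,r2=fit(L,np.array(F+A));print("side",th2,t2,r2*1e3)
LL=np.vstack([loc,L]);th,t,r=fit(LL,np.vstack([W,F+A]));print("both",th,t,r*1e3)
R=np.array([[np.cos(th),-np.sin(th)],[np.sin(th),np.cos(th)]])
X,e=tri(ray("top",T(432,197)),ray("side",S(203,250)));print("tip",X,e,"caddy",R.T@(X[:2]-t),X[2])
ends=[plane("side",S(*p),.075)[:2] for p in [(175,437),(280,402)]]
print("batt front top",[R.T@(q-t) for q in ends])
E
python3 m.py
```

```text
top 1.6508250976273242 [0.5357 0.0411] [[-2.4104  2.5651]
 [-1.642  -3.3516]
 [ 1.7676 -1.199 ]
 [ 2.2848  1.9855]]
sidefront [array([ 0.4801, -0.1022]), array([ 0.6159, -0.0957])] arch [array([0.4759, 0.0158]), array([0.603 , 0.0214])]
side 1.6289351569864263 [0.5388 0.0447] [[-2.8134 -1.9592]
 [ 1.1733 -0.2681]
 [ 2.4789  0.3212]
 [-0.8387  1.9061]]
both 1.6473062932405145 [0.5365 0.0429] [[-1.219   4.5869]
 [-1.3977 -1.4042]
 [ 2.0504  0.2573]
 [ 3.5147  3.5162]
 [-2.3643 -4.9071]
 [ 1.4494 -0.6499]
 [ 0.7186 -2.6285]
 [-2.7522  1.2293]]
tip [0.5395 0.0098 0.1319] [np.float64(0.0007653947441597659), np.float64(0.0007653947441601077)] caddy [-0.0332 -0.0005] 0.13193565103667262
batt front top [array([-0.1132,  0.0273]), array([-0.0986, -0.0323])]
```

```bash
cat >> h.py <<'E'
np.set_printoptions(precision=4,suppress=True)
TH=1.647; C,Sn=np.cos(TH),np.sin(TH)
RC=np.array([[C,-Sn,0],[Sn,C,0],[0,0,1]])
ORG=np.array([0.5365,0.0429,0.])+RC@np.array([0.002,-.0005,0])   # shifted towards the measured tip
def w(p): return ORG+RC@np.asarray(p,float)
def cad(p): return RC.T@(np.asarray(p)-ORG)
def ori(a):
    z=np.array([np.sin(a),0,-np.cos(a)]);y=np.array([0,1.,0]);x=np.cross(y,z)
    return Ro.from_matrix(RC@np.c_[x,y,z]).as_rotvec(), z
def tip(t): return np.array([.095-.135*np.cos(t),0,.150+.135*np.sin(t)])
def F(): return RC.T@np.array(status.read_contact_force())
A=np.radians(40); OR,D=ori(A); DEP=.022
def tcp(t): return tip(t)+D*DEP
E
python3 - <<'E'
from h import *
for n,p in dict(pre=tcp(-.2)-D*.12,grasp=tcp(-.2),up=tcp(.48),push0=[-.14,0,.05],push1=[-.012,0,.05]).items():
    for a in (40,):
        o,_=ori(np.radians(a)); print(n,w(p),planner.solve_ik(w(p),o))
print(status.read_time_s())
E
```

```text
pre [ 0.5445 -0.0551  0.1983] [-0.4369  0.5342  1.7259  0.6156  1.3246  2.3368]
grasp [0.5386 0.0218 0.1063] [-0.3204  0.6405  1.826   0.7225  1.112   2.2691]
up [0.5377 0.0344 0.1955] [-0.3002  0.493   1.8119  0.6881  1.2263  2.3943]
push0 [ 0.5475 -0.0947  0.05  ] [-0.4916  0.7819  1.7031  0.6312  1.1639  2.1656]
push1 [0.5378 0.033  0.05  ] [-0.3025  0.7349  1.8343  0.771   1.0295  2.1984]
0.1
```

```bash
python3 - <<'E'
from h import *
manip.move_ptp(w(tcp(-.2)-D*.13),OR)
im=capture("wrist");P=np.array(status.read_ee_pos());Rt=Ro.from_rotvec(status.read_tool_rot()).as_matrix()
c=get_calibration("wrist");M=np.array(c["tool_from_camera"]);f=192/np.tan(np.radians(c["fov_y"]/2))
def proj(q):
    X=np.linalg.inv(M)@np.r_[Rt.T@(w(q)-P),1];return c["cx"]+f*X[0]/X[2],c["cy"]+f*X[1]/X[2]
v=im.copy()
for q in [tip(-.2)+[0,0,.008],[-.025,-.062,.02],[-.145,.07,.02],[-.145,-.07,.02],[.085,.045,.09],[.085,-.045,.09]]:
    u=proj(q);print(np.round(u,1));cv2.circle(v,(int(u[0]),int(u[1])),3,(0,255,0),1)
hsv=cv2.cvtColor(im,cv2.COLOR_RGB2HSV);m=((hsv[...,0]<8)|(hsv[...,0]>172))&(hsv[...,1]>150)&(hsv[...,2]>60)
n,l,s,ce=cv2.connectedComponentsWithStats(m.astype(np.uint8));print([(s[i],ce[i]) for i in range(1,n) if s[i][4]>150])
cv2.imwrite("pics/w1.png",v[:,:,::-1]);print(status.read_time_s(),P,status.read_contact_force())
E
```

```text
[253.6 192.1]
[199.9 113.8]
[342.1   2.3]
[165.1   2.3]
[286.9 210.9]
[220.5 210.9]
[(array([243, 168,  23,  44, 943], dtype=int32), array([254.1007, 189.1198])), (array([207, 219,  29,  50, 920], dtype=int32), array([222.9652, 245.088 ])), (array([  56,  226,   70,   53, 1891], dtype=int32), array([ 99.055, 257.11 ])), (array([275, 245,  27,  22, 457], dtype=int32), array([288.0241, 256.5777]))]
2.175 [ 0.545  -0.0621  0.206 ] [-0.2423  0.1591  0.3143]
```

View pics/w1.png

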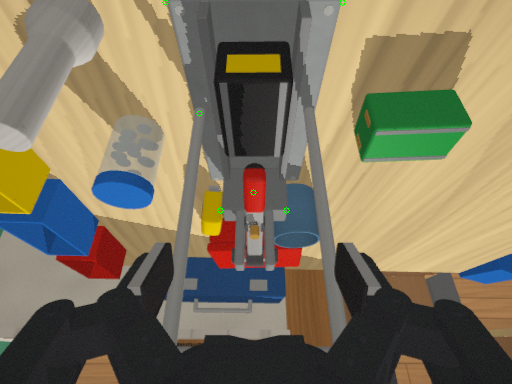

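The wrist view has the red end at (254,189) against a predicted (253.6,192), and the deck corners also match, so the caddy pose holds. The fully open fingers (114 mm) would foul the arch posts (about 112 mm clear inside). I'll go in with the gripper opened only to 45 mm.

```bash
cat >> h.py <<'E'
def follow(angs,off,dt=.0,stop=None,k=2e-5,log=True):
    """step hand along the arc; radial/lateral force is relieved by shifting the path"""
    for t in angs:
        p=tcp(t)+off; manip.move_l(w(p),OR,velocity=.08)
        f=F(); r=np.array([-np.cos(t),0,np.sin(t)]); tg=np.array([np.sin(t),0,np.cos(t)])
        off=off+k*(r*(f@r)+np.array([0,f[1],0]))
        if log: print(f"{t:.3f} F={f} rad={f@r:.1f} tan={f@tg:.1f} off={off*1e3} w={status.read_width():.4f}")
        if stop and stop(t,f,f@tg): break
        if np.abs(f).max()>60: print("HIGH");break
    np.save("off.npy",np.r_[off,t]); return off,t
E
python3 - <<'E'
from h import *
gripper_to(.045)
t0=-.2
manip.move_l(w(tcp(t0)-D*.03),OR,velocity=.15)
manip.move_l(w(tcp(t0)),OR,velocity=.05);print("at",F())
gripper_to(.012);print("grip",F(),status.read_width(),status.read_finger_force())
follow(np.arange(t0+.02,t0+.13,.02),np.zeros(3))
print(status.read_time_s(),cad(status.read_ee_pos()))
E
```

```text
at [ 0.0713 -0.0707  0.4049]
grip [-2.0988  3.511   3.2436] 0.019014001335202705 58.95506143569946
-0.180 F=[-0.2805  0.6401 -5.1243] rad=1.2 tan=-5.0 off=[-0.0235  0.0128 -0.0043] w=0.0192
-0.160 F=[  0.9415  -0.0113 -11.5804] rad=0.9 tan=-11.6 off=[-0.0416  0.0126 -0.0072] w=0.0191
-0.140 F=[  0.7459   0.3139 -11.1383] rad=0.8 tan=-11.1 off=[-0.0577  0.0189 -0.0095] w=0.0191
-0.120 F=[-0.2839  1.936  -9.6176] rad=1.4 tan=-9.5 off=[-0.0862  0.0576 -0.0129] w=0.0194
-0.100 F=[ 0.4236  2.8484 -7.9272] rad=0.4 tan=-7.9 off=[-0.0935  0.1145 -0.0136] w=0.0190
-0.080 F=[ 1.4366  3.539  -9.0358] rad=-0.7 tan=-9.1 off=[-0.0794  0.1853 -0.0125] w=0.0191
6.0583 [-0.0254  0.0002  0.1226]
```

```bash
python3 - <<'E'
from h import *
o=np.load("off.npy")
follow(np.arange(o[3]+.03,.49,.03),o[:3],stop=lambda t,f,g:g<-25)
manip.wait(.15)
print(status.read_time_s(),cad(status.read_ee_pos()),F())
im=capture("side");cv2.imwrite("pics/s2.png",cv2.resize(im[150:310,190:310,::-1],None,fx=4,fy=3.7))
E
```

```text
-0.050 F=[ 0.0645  1.7553 -5.967 ] rad=0.2 tan=-6.0 off=[-0.084   0.2204 -0.0127] w=0.0195
-0.020 F=[ 2.3581  1.0085 -6.8288] rad=-2.2 tan=-6.9 off=[-0.0396  0.2406 -0.0118] w=0.0193
0.010 F=[ 1.4449  1.9989 -7.1848] rad=-1.5 tan=-7.2 off=[-0.0093  0.2806 -0.0122] w=0.0194
0.040 F=[ 2.1799  1.7591 -7.1868] rad=-2.5 tan=-7.1 off=[ 0.04    0.3158 -0.0141] w=0.0197
0.070 F=[ 1.2839  0.8766 -7.4779] rad=-1.8 tan=-7.4 off=[ 0.076   0.3333 -0.0166] w=0.0195
0.100 F=[ 1.9701  1.5812 -7.8404] rad=-2.7 tan=-7.6 off=[ 0.1305  0.3649 -0.0221] w=0.0194
0.130 F=[ 1.2347  0.8294 -7.7427] rad=-2.2 tan=-7.5 off=[ 0.1747  0.3815 -0.0279] w=0.0187
0.160 F=[ 0.7527  0.8387 -7.0166] rad=-1.9 tan=-6.8 off=[ 0.2115  0.3983 -0.0338] w=0.0190
0.190 F=[ 1.5934  0.3898 -8.1421] rad=-3.1 tan=-7.7 off=[ 0.2724  0.4061 -0.0455] w=0.0196
0.220 F=[ 0.1494 -0.3979 -7.9573] rad=-1.9 tan=-7.7 off=[ 0.3091  0.3981 -0.0538] w=0.0192
0.250 F=[ 0.29   -0.1764 -8.1012] rad=-2.3 tan=-7.8 off=[ 0.3534  0.3946 -0.0651] w=0.0193
0.280 F=[-0.2974 -0.4282 -8.4004] rad=-2.0 tan=-8.2 off=[ 0.3926  0.386  -0.0763] w=0.0193
0.310 F=[-0.4401 -0.46   -7.6703] rad=-1.9 tan=-7.4 off=[ 0.4291  0.3768 -0.088 ] w=0.0192
0.340 F=[-0.6063 -0.5132 -8.2382] rad=-2.2 tan=-8.0 off=[ 0.4702  0.3666 -0.1026] w=0.0191
0.370 F=[-0.3562 -0.4973 -8.1415] rad=-2.6 tan=-7.7 off=[ 0.5189  0.3566 -0.1214] w=0.0191
0.400 F=[-0.88   -1.192  -8.6385] rad=-2.6 tan=-8.3 off=[ 0.5659  0.3328 -0.1413] w=0.0195
0.430 F=[-2.2791  0.2345 -8.5757] rad=-1.5 tan=-8.7 off=[ 0.5932  0.3375 -0.1539] w=0.0190
0.460 F=[-1.8155 -1.1777 -9.0489] rad=-2.4 tan=-8.9 off=[ 0.6361  0.3139 -0.1751] w=0.0197
0.490 F=[-1.7437 -1.473  -9.6514] rad=-3.0 tan=-9.3 off=[ 0.6891  0.2844 -0.2034] w=0.0190
10.9583 [-0.0091  0.0003  0.1969] [-1.0459 -0.6283 -7.5042]
```

View pics/s2.png

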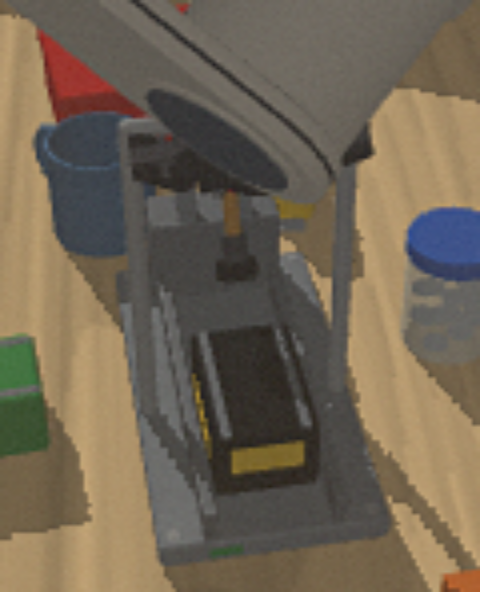

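The lever is up (hand at 0.49 rad) and the pack sits clear in front with the pad raised. Next I'll release, back out and push the pack.

```bash
python3 - <<'E'
from h import *
gripper_to(.038);p=cad(status.read_ee_pos());print(F())
manip.move_l(w(p-D*.15),OR,velocity=.15)
gripper_to(0.0)
manip.move_l(w([-.165,0,.14]),OR,velocity=.2)
manip.move_l(w([-.155,0,.048]),OR,velocity=.15);b=F();print("base",b)
x=-.13;manip.move_l(w([x,0,.048]),OR,velocity=.1)
while x<-.003:
    x+=.01 if x<-.045 else .002
    manip.move_l(w([x,0,.048]),OR,velocity=.06);f=F()-b;print(f"{x:.3f} {f}")
    if abs(f[0])>12: break
print(status.read_time_s(),cad(status.read_ee_pos()))
E
```

```text
[-0.4178  0.5154  0.1245]
base [-0.073   0.2207  0.3232]
-0.120 [ 0.4814 -0.3639 -0.8591]
-0.110 [-0.2725 -0.707  -0.407 ]
-0.100 [-0.2827  0.0464 -0.344 ]
-0.090 [0.4189 0.7837 0.2996]
-0.080 [ 0.3325  0.1554 -0.7589]
-0.070 [-0.2757 -0.3189 -1.1719]
-0.060 [ 0.0489  0.0286 -1.0218]
-0.050 [ 0.7157 -0.4748  0.2825]
-0.040 [-0.3697 -0.949  -0.7109]
-0.038 [-0.7172 -0.4353 -0.5036]
-0.036 [-2.6683 -0.8468 -1.0629]
-0.034 [-1.6454 -1.23   -1.1626]
-0.032 [-1.7691 -0.7984 -1.3732]
-0.030 [-0.9753 -0.8669 -0.595 ]
-0.028 [-1.4659 -0.5843 -0.8904]
-0.026 [-2.6826 -0.7357 -1.1907]
-0.024 [-10.18    -1.02     0.0783]
-0.022 [-21.4808   2.8718   4.0457]
20.2583 [-0.0254 -0.0013  0.048 ]
```

```bash
python3 - <<'E'
from h import *
manip.wait(.3)
manip.move_l(w([-.06,0,.06]),OR,velocity=.1)
manip.move_l(w([-.165,0,.15]),OR,velocity=.2)
manip.move_l(w([-.165,0,.30]),OR,velocity=.25)
gripper_to(.045)
for n in("top","side"): cv2.imwrite(f"pics/{n}3.png",capture(n)[:,:,::-1])
t=cv2.imread("pics/top3.png")[170:240,210:315]; s=cv2.imread("pics/side3.png")[170:305,205:300]
t=cv2.resize(t,(420,280),interpolation=cv2.INTER_CUBIC); s=cv2.resize(s,(380,540),interpolation=cv2.INTER_CUBIC)
v=np.zeros((540,800,3),np.uint8);v[:280,:420]=t;v[:,420:]=s;cv2.imwrite("pics/v3.png",v)
print(status.read_time_s())
E
```

```text
23.3
```

View pics/v3.png

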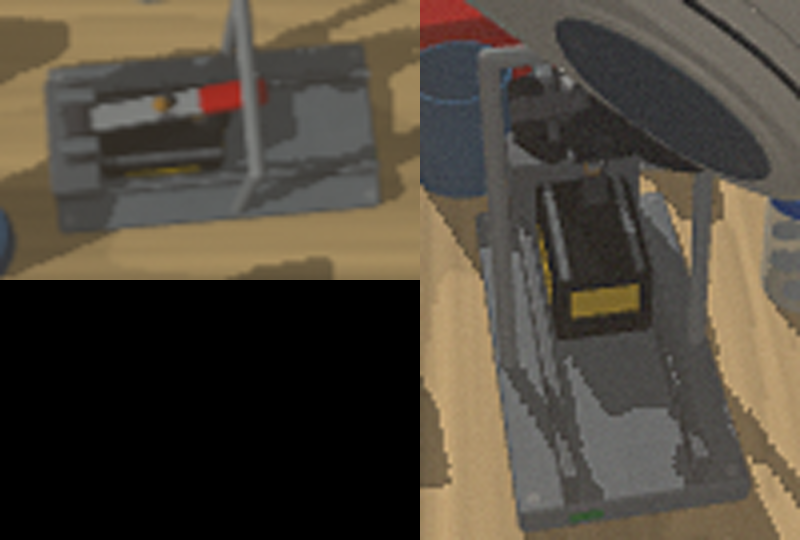

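The pack is seated at the back with the lever up. In the composite's side view, its front top corners are at about (555,293) and (650,278). I'll check its x position numerically, then re-grip the lever and lower it with force watched.

```bash
python3 - <<'E'
from h import *
for q in [(555,293),(650,278)]:
    print("front top",cad(plane("side",(205+(q[0]-420)/4,170+q[1]/4),.075)))
o=np.load("off.npy");off,t=o[:3],o[3]
p=tcp(t)+off
manip.move_l(w(p-D*.15),OR,velocity=.2)
manip.move_l(w(p-D*.03),OR,velocity=.15)
manip.move_l(w(p),OR,velocity=.05);print("free",F())
gripper_to(.012);print("grip",F(),status.read_width())
follow(np.arange(t-.03,.16,-.03),off)
print(status.read_time_s())
E
```

```text
front top [-0.0296  0.0292  0.075 ]
front top [-0.0267 -0.032   0.075 ]
free [ 0.2927 -0.0063  0.2681]
grip [-3.333   1.635   3.8513] 0.018958351462522213
0.460 F=[-2.803   2.6801  6.6776] rad=5.5 tan=4.7 off=[ 0.5909  0.338  -0.1547] w=0.0193
0.430 F=[-1.9985  2.4459  8.3357] rad=5.3 tan=6.7 off=[ 0.4947  0.387  -0.1106] w=0.0194
0.400 F=[-1.3599  2.2174  8.1724] rad=4.4 tan=7.0 off=[ 0.413   0.4313 -0.0761] w=0.0194
0.370 F=[-1.6895  0.6997  7.3865] rad=4.2 tan=6.3 off=[ 0.3339  0.4453 -0.0454] w=0.0191
0.340 F=[-0.773   2.011   8.1797] rad=3.5 tan=7.5 off=[ 0.2687  0.4855 -0.0223] w=0.0193
0.310 F=[-1.8787  1.412   7.4901] rad=4.1 tan=6.6 off=[0.1911 0.5138 0.0025] w=0.0194
0.280 F=[-1.3181  1.0906  6.5997] rad=3.1 tan=6.0 off=[0.1317 0.5356 0.0196] w=0.0194
0.250 F=[-1.2595 -0.2537  6.5039] rad=2.8 tan=6.0 off=[0.0769 0.5305 0.0336] w=0.0191
0.220 F=[-0.9862  0.7891  7.3034] rad=2.6 tan=6.9 off=[0.027  0.5463 0.0448] w=0.0191
0.190 F=[-0.4543  1.2602  6.839 ] rad=1.7 tan=6.6 off=[-0.0072  0.5715  0.0513] w=0.0193
28.2917
```

The corner estimate reads about 13 mm short of home, though my corner picks were rough. Before lowering further I'll measure the pack's front more carefully, in the pictures I already have.

```bash
python3 - <<'E'
from h import *
def lab(n):
    im=cv2.imread(n);h=cv2.cvtColor(im,cv2.COLOR_BGR2HSV);m=((h[...,0]>18)&(h[...,0]<32)&(h[...,1]>120)&(h[...,2]>70)).astype(np.uint8)
    m[:,:245]=0;m[:,275:]=0;m[:225]=0;m[305:]=0
    k,l,s,c=cv2.connectedComponentsWithStats(m);i=1+np.argmax(s[1:,4]);return c[i],s[i]
for n in("pics/side0.png","pics/side3.png"):
    c,s=lab(n);print(n,c,s,[cad(plane("side",c,z)) [0] for z in(.045,.0475,.05)])
g=cv2.cvtColor(cv2.imread("pics/side3.png"),cv2.COLOR_BGR2GRAY)
print(g[236:262,262], g[236:262,258], sep="\n")
t=cv2.cvtColor(cv2.imread("pics/top3.png"),cv2.COLOR_BGR2GRAY)
for r in(203,205,207):print(r,t[r,254:274],[round(cad(plane("top",(u,r),.075))[0],3) for u in (264,265,266)])
print("deck back/front check, side front corners",[cad(plane("side",S(*p),.02)) for p in [(110,555),(360,525)]])
for u,v in [(258,247),(258,255)]: print(cad(plane("side",(u,v),.02))[0],cad(plane("side",(u,v),.075))[0])
E
```

```text
pics/side0.png [256.4508 273.1721] [248 269  18   9 122] [np.float64(-0.10722252400913906), np.float64(-0.10933889959519562), np.float64(-0.11145527518125217)]
pics/side3.png [252.0722 244.7216] [245 241  15   8  97] [np.float64(-0.010837718893573423), np.float64(-0.013307006592096458), np.float64(-0.0157762942906195)]
[44 37 46 41 45 42 43 43 42 44 39 39 45 40 44 50 74 73 71 72 79 74 74 70
 76 71]
[ 46  46  45  42  31 101 109 108 105 102 106  76  44  38  35  37  50  71
  77  74  73  71  72  72  73  73]
203 [ 44  45  46  46  46  47  47  46  47  47  44  50  62  70  69  69  68 105
 124 115] [np.float64(-0.015), np.float64(-0.018), np.float64(-0.021)]
205 [ 45  46  46  46  45  46  46  45  46  46  45  52  62  69  68  69  69  97
 120 118] [np.float64(-0.014), np.float64(-0.017), np.float64(-0.02)]
207 [ 56  59  59  60  64  67  74  79  77  79  79  68  64  70  70  70  69  86
 114 121] [np.float64(-0.013), np.float64(-0.017), np.float64(-0.02)]
deck back/front check, side front corners [array([-0.1424,  0.0677,  0.02  ]), array([-0.1463, -0.0681,  0.02  ])]
0.0026351874383833012 -0.05081726549238108
-0.0261473470049542 -0.07736317968541927
```

Three independent measures put the pack's front at about -13 to -17 mm, and home is -15, so it is home. I'll lower in fine steps until the tip force is about 11.5–12 N.

```bash
python3 - <<'E'
from h import *
o=np.load("off.npy");off,t=o[:3],o[3];n=0
while t>-.2:
    t-=.008
    manip.move_l(w(tcp(t)+off),OR,velocity=.02)
    fs=[]
    for _ in range(4): fs.append(F()); manip.wait(.01)
    f=np.mean(fs,0);r=np.array([-np.cos(t),0,np.sin(t)]);g=f@np.array([np.sin(t),0,np.cos(t)])
    off=off+2e-5*(r*(f@r)+np.array([0,f[1],0]))
    print(f"{t:.3f} tan={g:.1f} rad={f@r:.1f} y={f[1]:.1f}")
    if g>11.3: break
np.save("off.npy",np.r_[off,t]);manip.wait(.3);print(F(),status.read_time_s(),cad(status.read_ee_pos()))
E
```

```text
0.182 tan=8.3 rad=2.5 y=1.2
0.174 tan=9.0 rad=2.4 y=1.7
0.166 tan=9.2 rad=2.4 y=1.3
0.158 tan=9.4 rad=1.8 y=1.5
0.150 tan=9.4 rad=1.8 y=1.3
0.142 tan=9.7 rad=1.7 y=1.2
0.134 tan=9.8 rad=1.6 y=1.2
0.126 tan=9.5 rad=1.7 y=0.9
0.118 tan=9.3 rad=1.4 y=1.4
0.110 tan=9.5 rad=1.6 y=0.9
0.102 tan=9.6 rad=1.1 y=0.8
0.094 tan=9.3 rad=1.0 y=0.8
0.086 tan=9.8 rad=0.8 y=0.9
0.078 tan=9.2 rad=1.0 y=0.3
0.070 tan=8.7 rad=0.8 y=0.7
0.062 tan=9.0 rad=1.1 y=0.4
0.054 tan=9.0 rad=0.9 y=1.0
0.046 tan=9.5 rad=0.5 y=0.7
0.038 tan=9.2 rad=0.7 y=0.8
0.030 tan=9.9 rad=0.8 y=0.7
0.022 tan=9.9 rad=1.1 y=0.6
0.014 tan=9.8 rad=1.1 y=0.8
0.006 tan=10.2 rad=0.8 y=0.6
-0.002 tan=11.1 rad=0.7 y=1.0
-0.010 tan=12.4 rad=1.3 y=0.7
[-1.8089  0.6736 11.3726] 35.675 [-0.0261  0.0002  0.1337]
```

The free baseline here is about 9.5 N, because pinch friction adds about 3 N. So the pad carries only about 5 N so far. I'll go two more steps and a bit, to about 10 N.

```bash
python3 - <<'E'
from h import *
o=np.load("off.npy");off,t=o[:3],o[3]
for _ in range(3):
    t-=.007
    manip.move_l(w(tcp(t)+off),OR,velocity=.02)
    fs=[]
    for _ in range(5): fs.append(F()); manip.wait(.01)
    f=np.mean(fs,0);print(f"{t:.3f} {f}")
    if f[2]>14.6: break
manip.wait(.3);print("hold",F())
gripper_to(.036);manip.wait(.2);print("open",F(),status.read_time_s(),cad(status.read_ee_pos()))
np.save("off.npy",np.r_[off,t])
E
```

```text
-0.017 [-1.8186  1.4056 13.6854]
-0.024 [-2.0103  1.9036 14.8114]
hold [-1.6859  2.0435 14.3287]
open [-0.2871 -0.3378 -1.191 ] 37.0667 [-0.0264  0.0011  0.1298]
```

```bash
python3 - <<'E'
from h import *
p=cad(status.read_ee_pos())
manip.move_l(w(p-D*.07),OR,velocity=.12)
gripper_to(0.0)
q=np.array([-.040,0,.175]);manip.move_l(w(q),OR,velocity=.1);manip.wait(.2);b=F();print("base",b)
z=q[2]
while z>.135:
    z-=.0008; manip.move_l(w([q[0],0,z]),OR,velocity=.02)
    f=np.mean([F(),(manip.wait(.01),F())[1],(manip.wait(.01),F())[1]],0)-b
    if f[2]>1: print(f"{z:.4f} {f}")
    if f[2]>11.5: break
manip.wait(.2);print("hold",F()-b,status.read_time_s())
manip.move_l(w([q[0],0,z+.03]),OR,velocity=.1)
manip.move_l(w(np.array([q[0],0,z+.03])-D*.15),OR,velocity=.2)
for n in("top","side"): cv2.imwrite(f"pics/{n}4.png",capture(n)[:,:,::-1])
t=cv2.imread("pics/top4.png")[140:260,120:380]; s=cv2.imread("pics/side4.png")[140:350,190:350]
v=np.zeros((525,780,3),np.uint8);v[:180,:390]=cv2.resize(t,(390,180));v[:,390:]=cv2.resize(s,(390,525));cv2.imwrite("pics/v4.png",v)
E
```

```text
base [-0.2716  0.123  -0.3436]
0.1646 [-0.3791  0.863   4.8957]
0.1638 [-2.1428  2.0886  9.0615]
0.1630 [-2.0458  3.1574 10.5175]
0.1622 [-2.4881  2.8958 12.4932]
hold [-2.2778  3.3855 12.7292] 43.375
```

View pics/v4.png

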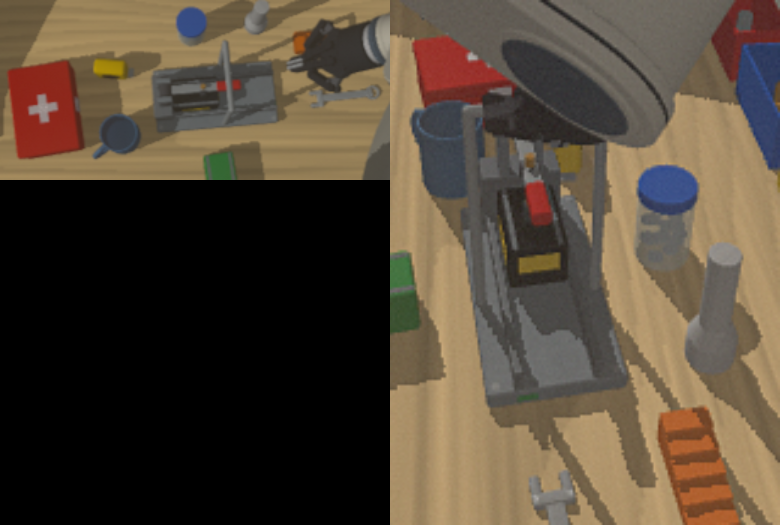

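The pack is home, the lever is down with its pad on the pack, and the bystanders haven't moved. The hand is clear. The 12.7 N hold at the tip puts the pad at about 10 N, so I'm handing in.

```bash
python3 - <<'E'
from h import *
print(F()); print(order.sign_off()); print(status.read_time_s())
E
```

```text
[-0.4147  0.2837 -0.7993]
the job is handed in; nothing more can be done
None
the job is handed in; nothing more can be done
```

The job is handed in at about 45 s, but no verdict came back: the pack is home against the back block, the lever's pad bears on it with an estimated 10 N, and the robot is clear with nothing else on the shelf visibly moved.

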